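# Check the two spring corners of a mirror mount

### The arm

A 6-joint arm with a two-finger parallel gripper is mounted at the origin on a cart in front of the work surface, level with it; the furniture and walls round the work are solid. World frame = base frame: x ahead of the robot, y to its left, z up, the work surface at z = 0. Lengths are in m, angles in rad, forces in N, time in s.
With the tool pointing down it reaches from about 0.325 to 0.85 m from the base axis. Payload 15.5 kg.
Tool frame: the origin (TCP) lies midway between the tips of the shut fingers; the grasp point (between the pads) lies 19 mm behind it (pinch_z is the distance from the TCP to the grasp point, in m); z points along the fingers, y is the direction in which the jaws open and shut (so a half turn about z gives the same grasp; the last joint's range is limited). The gripper opens to 91 mm and grips with 3 to 60 N. Pads are 32 mm wide; open, the fingers measure 118 mm over their backs; the gripper's body (76 mm by 178 mm) begins 60 mm behind the grasp point.
Start: joints at [-1.429, 0.494, 1.345, -0, 1.302, -0.096], TCP at [0.147, -0.608, 0.214] pointing down, gripper open.
Joint ranges: [-2.91, 2.91], [-0.82, 2.16], [0.22, 2.67], [-1.22, 4.37], [0.12, 2.79], [-3.08, 3.08]. Speed limits (rad/s): [1.89, 1.89, 2.57, 3.01, 3.01, 3.01].

### API

Orientations are given as a 3x3 rotation matrix whose columns are the frame's x, y, z axes.
In Python, from cell import * gives the robot as it stands. The module is installed in compiled form; this text tells all that it offers.
- The arm moves only by the tool apply_moves, never from a script. Its argument "plan" is a list that holds one entry, the list of rows, each a list of 7 numbers: the opening in per cent of the stroke, from 0 (shut) to 100 (fully open), then the shift along the world's x, y, z in cm, then the turn, a rotation vector about the world's x, y, z in degrees. A call has 1 to 20 rows; each row shifts and turns the commanded pose from where the row before left it; what a row does not reach is not made up. A row lasts 1/10 s, in which the tool goes at most 50 mm and 8.59 degrees, less where a joint would pass 70% of its speed; a pose out of reach is approached as far as the arm can. A call with a gripper value outside its range is refused whole. The fingers move at their own pace and stop on an object; "grip_force" is the grip in N (left out, the last holds). Time passes only in rows, so rows that do not move let the fingers close. It gives the time, the measured TCP pose, the force and the opening at its end, in the units of the state.
- read_state(): the state, without advancing time (a new reading comes with each control period).
- snapshot(name): name is "scene" or "top"; returns a dict with "frame" (400x640x3 uint8, blue, green, red), "fx", "fy", "cx", "cy" (pixels), "extrinsics" (4x4, takes a point from camera to world coordinates). Camera axes: x right, y down, z forward; pixel columns grow to the right and rows downward; lengths in m; the calibration is good to about 2 mm. A picture is of the moment at which its call begins. There is no depth.
- finish_job(): hands the job in, once; it reports no verdict.
The state is a dict: "t": time; "joint_positions": joint angles; "dq": joint speeds; "tau": joint torques, N m; "tool_pos": TCP position; "tcp_rot": TCP orientation; "ft_force": force on the tool from outside, world axes, zero at the start; "ft_torque": the same for the moment, N m; "grip_width": opening from 0.0 (shut) to 1.0 (fully open).
Only numpy, scipy, OpenCV 4.12 (cv2) and the standard library are available. Lean on these libraries where they do the work, as an engineer would, in place of code of your own. Each camera call takes 0.05 s, during which the arm holds its last target.

### The job

Check the springs of the mirror mount: with a fingertip press the brass button at the corner of its tilt plate down until that corner's red pointer is level with the brass band on its scale, keep it there for a good half second, and let it spring all the way back; then do the same with the blue button and the blue band. Press one button at a time and do not push a pointer on past its band. Only press, lift nothing, and leave the mount, the clips on its scales and the things around it where they are.

Things in the scene. Friction and masses are not known exactly. Their poses are not given: they have to be found in the camera images.
- mount: grey L-shaped base of the mirror mount, standing loose on the worktop, 3 kg: two arms 60 mm wide, 12 mm thick, reaching 205 mm from the pivot along its -x (brass side) and -y (blue side), each with an aluminium scale post 88 mm high, 190 mm out. Origin: underside, beneath the pivot ball; z up. A 130 mm square aluminium tilt plate (top 62 mm above the worktop) with a round mirror lies over the pivot on springs
- brass_button: brass domed push button, 24 mm across, 10 mm high, fixed on the plate over the corner that lies 90 mm from the pivot along the mount's -x; origin: centre of its underside
- brass_top (a point): top of the dome of the brass button, where it is pressed (about 72 mm above the worktop at rest)
- brass_tip (a point): tip of the red pointer belonging to the brass button. It is fixed to the plate, 178 mm from the pivot along the mount's -x, so it sinks 1.98 times as far as the brass button; 59 mm above the worktop at rest
- brass_band (a point): centre of the inner face (toward the pointer tip, 5 mm from it) of the brass clip on the scale post: a brass block 30 mm wide and 10 mm high; the pointer is level with the band when it is within its 10 mm height. z axis up
- tilt_brass (a joint): tilt of the plate that sinks the brass button, rad: 0 at rest against its stop, positive pressed, 0.2 hard stop. Spring-backed: starts to move at about 2 N on the brass button, needs about 4.5 to 8 N at the band, springs back when released. Pressing at the brass button's centre leaves the blue one up
- brass_clip (a joint): height setting of the brass clip, m: how far its middle stands below the pointer's rest height, different each time (0.012 to 0.024); held by friction, not to be moved
- blue_button: blue domed push button, 24 mm across, 10 mm high, fixed on the plate over the corner that lies 90 mm from the pivot along the mount's -y; origin: centre of its underside
- blue_top (a point): top of the dome of the blue button, where it is pressed (about 72 mm above the worktop at rest)
- blue_tip (a point): tip of the red pointer belonging to the blue button. It is fixed to the plate, 178 mm from the pivot along the mount's -y, so it sinks 1.98 times as far as the blue button; 59 mm above the worktop at rest
- blue_band (a point): centre of the inner face (toward the pointer tip, 5 mm from it) of the blue clip on the scale post: a blue block 30 mm wide and 10 mm high; the pointer is level with the band when it is within its 10 mm height. z axis up
- tilt_blue (a joint): tilt of the plate that sinks the blue button, rad: 0 at rest against its stop, positive pressed, 0.2 hard stop. Spring-backed: starts to move at about 2 N on the blue button, needs about 4.5 to 8 N at the band, springs back when released. Pressing at the blue button's centre leaves the brass one up
- blue_clip (a joint): height setting of the blue clip, m: how far its middle stands below the pointer's rest height, different each time (0.012 to 0.024); held by friction, not to be moved
- sanding_block_2: grey rubber sanding block 52x68x24 mm, lying in the inner angle of the mount's L; bystander, origin: centre of its underside
- sanding_block_1: brown rubber sanding block 52x68x24 mm, beyond the mount; bystander, origin: centre of its underside
- spinning_top_0: small turned wooden part, 36 mm across, 52 mm tall, standing beyond the mount; bystander, origin: centre of its underside
- pen_blank_0: square light wooden blank 22x150x22 mm, lying to the right; bystander, origin: centre of its underside
- flat_pencil: red carpenter's pencil 15x163x8 mm, lying to the right at the front; bystander, origin: centre of its underside

How it is judged:
On the way, in this order (a step that is already met when the one before it is completed fails the run):
1. the brass button is pressed and its pointer is level with the brass band, the blue button staying up (z of brass_tip in the frame of brass_band between -0.005 and 0.005 m and contact force between the fingers and brass_button above 1 N and value of joint tilt_blue below 0.03 rad), for 0.5 s.
2. the brass button is let go and has sprung back (value of joint tilt_brass below 0.015 rad and contact force between the fingers and brass_button below 0.2 N), for 0.2 s.
3. the blue button is pressed and its pointer is level with the blue band, the brass button staying up (z of blue_tip in the frame of blue_band between -0.005 and 0.005 m and contact force between the fingers and blue_button above 1 N and value of joint tilt_brass below 0.03 rad), for 0.5 s.
At the end, for the whole second after the job is handed in: both buttons released and sprung back (tilts under 0.015 rad, at rest), the mount still standing flat within 12 mm of where it was; before that each pointer in turn, brass first, stood within its 10 mm band for 0.5 s under the press of a fingertip on its button (value of joint each of tilt_brass, tilt_blue below 0.015 rad and distance of mount from where it was at the start of the episode below 0.012 m and linear speed of mount below 0.02 m/s and angle between mount's own z axis and vertical below 0.03 rad and velocity of joint each of tilt_brass, tilt_blue below 0.05 rad/s); the robot touches nothing.
It fails at once if the brass pointer is pressed past its band (more than 3 mm below the band's lower edge) (z of brass_tip in the frame of brass_band below -0.008 m).
It fails at once if the blue pointer is pressed past its band (more than 3 mm below the band's lower edge) (z of blue_tip in the frame of blue_band below -0.008 m).
It fails at once if the mount is lifted, tipped or shifted more than 12 mm (distance of mount from where it was at the start of the episode above 0.012 m or angle between mount's own z axis and vertical above 0.05 rad).
It fails at once if a scale clip is moved more than 8 mm (distance of any of brass_band, blue_band from where it was at the start of the episode above 0.008 m).
It fails at once if a bystander is moved more than 20 mm (distance of any of sanding_block_2, sanding_block_1, spinning_top_0, pen_blank_0, flat_pencil from where it was at the start of the episode above 0.02 m).
It also fails if it takes over 51 s, if anything falls off the work surface, if the arm or the gripper's body presses on something with over 40 N, if the wrist force passes 120 N, or if a joint passes its speed limit or range.

## Working session

There is one attempt and no reset: what is moved stays moved. The work goes in short steps, Python scripts to look and compute and a tool call to move; the robot and the scene stay as the last step left them, time stands still between calls to the robot, and variables do not carry over. Pictures are saved under pics/ and viewed, and the job is handed in when it is done.

Besides the shell and the picture viewer there is one more tool, called after ">>>" as name([rows], argument=value, ...), one row to a line, values as JSON. apply_moves: Moves the arm, as the interface text tells. Its arguments: {"type":"object","properties":{"plan":{"type":"array","items":{"type":"array","items":{"type":"array","items":{"type":"number"}}}},"grip_force":{"type":"number"}},"required":["plan"]}

```bash
mkdir -p pics; python3 - <<'E'
from cell import *
import cv2,numpy as np,json
s=read_state();print(s['t'],s['tool_pos'],s['grip_width'],s['ft_force'])
import pickle
for n in("scene","top"):
    d=snapshot(n);cv2.imwrite(f"pics/{n}0.png",d["frame"]);pickle.dump(d,open(f"{n}0.pkl","wb"))
    print(n,d["fx"],d["fy"],d["cx"],d["cy"],np.round(d["extrinsics"],3).tolist())
E
```

```text
0.0 [ 0.14659003 -0.60716057  0.21331478] 0.9994710205499174 [ 0.62109354  0.67580857 -0.32638844]
scene 481.1896964720046 481.1896964720046 313.7434984125746 199.4327663967064 [[0.994, -0.091, 0.068, 0.467], [-0.113, -0.829, 0.548, -0.986], [0.006, -0.552, -0.834, 1.095], [0.0, 0.0, 0.0, 1.0]]
top 437.3508095035436 437.3508095035436 318.6565963255933 195.9486557830148 [[-0.019, -0.998, 0.057, 0.473], [-1.0, 0.018, -0.009, -0.303], [0.008, -0.057, -0.998, 1.083], [0.0, 0.0, 0.0, 1.0]]
```

View pics/scene0.png

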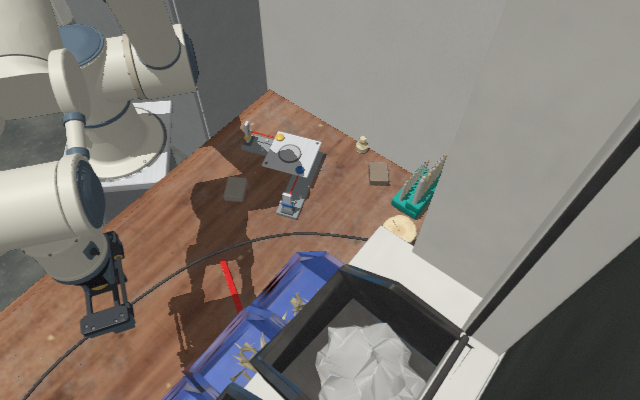

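View pics/top0.png

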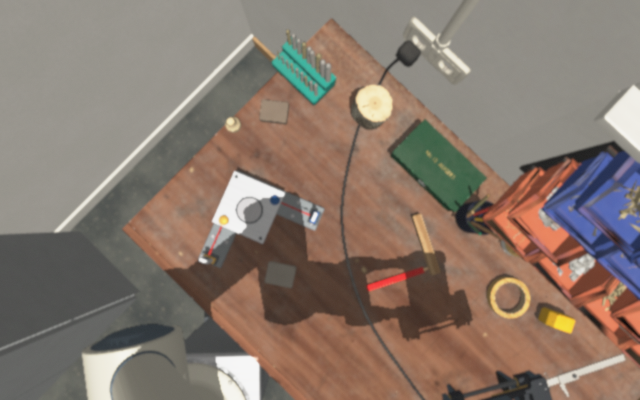

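The scene view shows the mount at about px (290,160). In the top view it is at about (250,208), with the brass button near (224,220) and the blue near (275,200). I'll zoom in on both.

```bash
python3 - <<'E'
import pickle,cv2,numpy as np
a=pickle.load(open("scene0.pkl","rb"))["frame"][100:230,220:350];b=pickle.load(open("top0.pkl","rb"))["frame"][160:290,190:340]
cv2.imwrite("pics/z1.png",cv2.resize(a,None,fx=4.6,fy=4.6,interpolation=cv2.INTER_CUBIC))
cv2.imwrite("pics/z2.png",cv2.resize(b,None,fx=4.6,fy=4.6,interpolation=cv2.INTER_CUBIC))
E
```

```text
(no output)
```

View pics/z1.png

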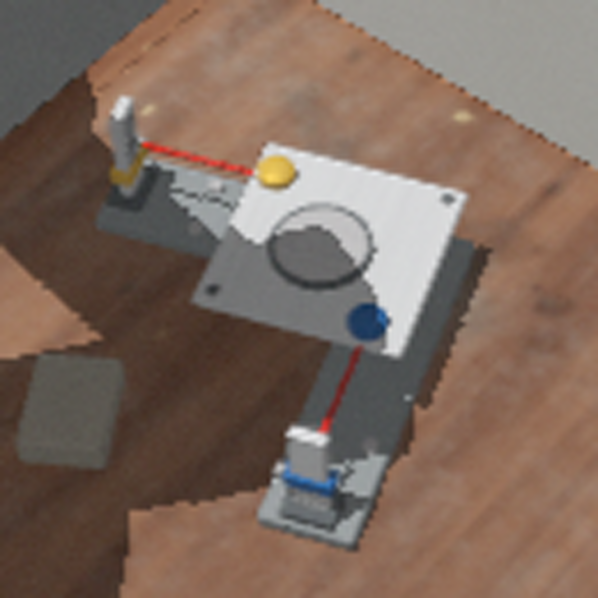

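View pics/z2.png

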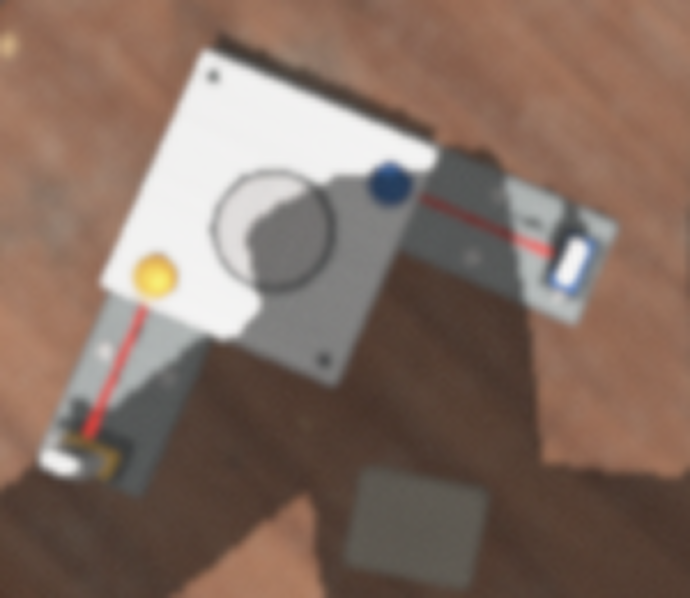

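```bash
cat > h.py <<'E'
import pickle,cv2,numpy as np
def ray(d,u,v):
    E=d["extrinsics"];r=E[:3,:3]@np.array([(u-d["cx"])/d["fx"],(v-d["cy"])/d["fy"],1]);return E[:3,3],r/np.linalg.norm(r)
def onz(d,u,v,z):
    o,r=ray(d,u,v);return o+r*(z-o[2])/r[2]
def tri(d1,p1,d2,p2):
    o1,r1=ray(d1,*p1);o2,r2=ray(d2,*p2)
    s=np.linalg.lstsq(np.c_[r1,-r2],o2-o1,rcond=None)[0];a=o1+s[0]*r1;b=o2+s[1]*r2
    return (a+b)/2,np.linalg.norm(a-b)
def proj(d,P):
    E=d["extrinsics"];c=E[:3,:3].T@(np.asarray(P)-E[:3,3]);return np.array([d["fx"]*c[0]/c[2]+d["cx"],d["fy"]*c[1]/c[2]+d["cy"]])
E
python3 - <<'E'
from h import *
S=pickle.load(open("scene0.pkl","rb"));T=pickle.load(open("top0.pkl","rb"))
for n,d,(x0,y0,x1,y1) in(("S",S,(235,110,335,225)),("T",T,(190,165,335,270))):
    hsv=cv2.cvtColor(d["frame"],cv2.COLOR_BGR2HSV)
    for c,lo,hi in(("yel",(18,120,60),(32,255,255)),("blue",(100,110,40),(125,255,255)),("red",(0,170,60),(6,255,255)),("redb",(174,150,60),(180,255,255))):
        m=cv2.inRange(hsv,lo,hi);k=np.zeros_like(m);k[y0:y1,x0:x1]=m[y0:y1,x0:x1]
        q,l,st,ce=cv2.connectedComponentsWithStats(k)
        for i in range(1,q):
            if st[i,4]>3:print(n,c,st[i],np.round(ce[i],2))
def z(img,x,y,w,h):return cv2.resize(img[y:y+h,x:x+w],None,fx=14,fy=14,interpolation=cv2.INTER_NEAREST)
s=S["frame"];t=T["frame"]
cv2.imwrite("pics/p.png",np.vstack([np.hstack([z(s,238,116,26,20),z(s,276,192,26,20)]),np.hstack([z(t,196,246,26,20),z(t,302,204,26,20)])]))
E
```

```text
S yel [244 133   8   7  22] [247.05 136.91]
S yel [276 134   8   7  41] [279.59 136.85]
S blue [296 166   8   8  52] [299.5 169.5]
S blue [282 202  11   6  32] [287.25 204.75]
S red [251 131  13   4  15] [256.4  132.47]
S red [265 135  10   3  10] [269.5 135.8]
S red [290 190   2   4   6] [290.5 191.5]
T yel [220 216   8   8  49] [223.37 219.53]
T yel [213 258   2   5   6] [213.67 259.67]
T blue [271 196   8   8  41] [274.49 199.71]
T red [209 251   2   3   4] [209.5 252. ]
```

View pics/p.png

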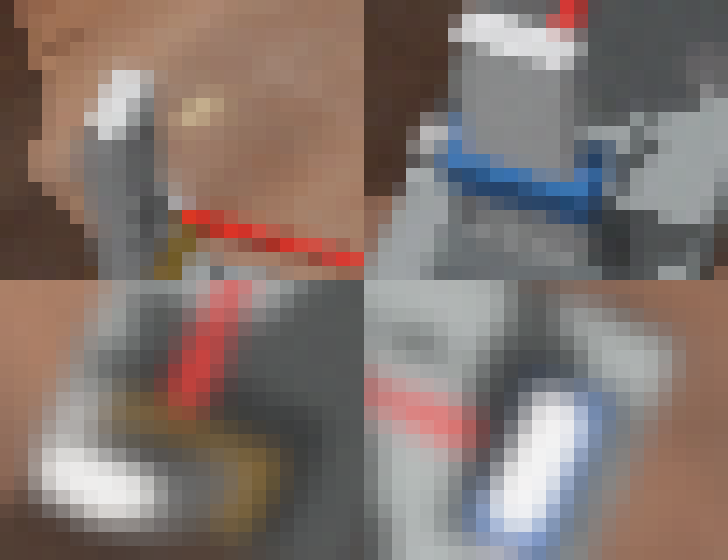

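```bash
python3 - <<'E'
from h import *
S=pickle.load(open("scene0.pkl","rb"));T=pickle.load(open("top0.pkl","rb"))
np.set_printoptions(precision=4,suppress=True)
# centroids in pixel-center convention
b=[];
for n,ps,pt in(("brass",(279.59,136.85),(223.37,219.53)),("blue",(299.5,169.5),(274.49,199.71))):
    print(n,tri(S,ps,T,pt),onz(S,*ps,.067),onz(T,*pt,.067)); b.append((onz(S,*ps,.067)+onz(T,*pt,.067))[:2]/2)
B,U=b;print("dist",np.linalg.norm(B-U),"expect .1273")
# pivot: -x from pivot to brass, -y to blue. X(mount) axis=e, Y = rot90(e). brass=P-.09e, blue=P-.09 f
d=U-B  # .09(e-f)
th=np.arctan2(d[1],d[0])+np.pi/4  # e-f at -45deg from e
e=np.array([np.cos(th),np.sin(th)]);f=np.array([-e[1],e[0]]);P=(B+U)/2+.045*(e+f)
print("yaw",np.degrees(th),"P",P,e,f)
for n,a in(("brass",-e),("blue",-f)):
    for r,z in((.178,.059),(.19,.088),(.183,.059-.012),(.183,.059-.024),(.09,.072)):
        q=[*(P+r*a),z];print(n,r,z,np.array(q),"S",proj(S,q),"T",proj(T,q))
print("tip brass in T", onz(T,209.0,253,.059),"S",onz(S,251,131,.059),tri(S,(251,131),T,(209,253.5)))
print(read_state()["joint_positions"])
E
```

```text
brass (array([ 0.4796, -0.0903,  0.0662]), np.float64(0.0015825402958070478)) [ 0.4788 -0.091   0.067 ] [ 0.4804 -0.0905  0.067 ]
blue (array([ 0.5238, -0.2091,  0.0646]), np.float64(0.0009889249545068188)) [ 0.5232 -0.2109  0.067 ] [ 0.5242 -0.2094  0.067 ]
dist 0.127305500971307 expect .1273
yaw -24.728650462168773 P [ 0.5614 -0.1284] [ 0.9083 -0.4183] [0.4183 0.9083]
brass 0.178 0.059 [ 0.3997 -0.0539  0.059 ] S [251.0256 131.1157] T [208.5549 254.6176]
brass 0.19 0.088 [ 0.3888 -0.0489  0.088 ] S [245.9912 123.1425] T [203.2155 260.5061]
brass 0.183 0.047 [ 0.3951 -0.0518  0.047 ] S [249.8369 133.5006] T [208.9141 256.187 ]
brass 0.183 0.034999999999999996 [ 0.3951 -0.0518  0.035 ] S [250.2704 136.2673] T [210.1386 255.7821]
brass 0.09 0.072 [ 0.4796 -0.0907  0.072 ] S [279.7736 135.5743] T [223.0404 219.8628]
blue 0.178 0.059 [ 0.4869 -0.2901  0.059 ] S [288.5481 196.8527] T [309.5314 215.179 ]
blue 0.19 0.088 [ 0.4819 -0.301   0.088 ] S [286.5017 194.2062] T [314.1995 217.1298]
blue 0.183 0.047 [ 0.4848 -0.2946  0.047 ] S [288.0661 200.9282] T [311.531  216.0956]
blue 0.183 0.034999999999999996 [ 0.4848 -0.2946  0.035 ] S [288.2405 203.4391] T [311.573  216.1521]
blue 0.09 0.072 [ 0.5237 -0.2101  0.072 ] S [299.6216 168.1101] T [274.6295 199.8166]
tip brass in T [ 0.4034 -0.055   0.059 ] S [ 0.3996 -0.0535  0.059 ] (array([ 0.4011, -0.0554,  0.0611]), np.float64(0.0026191152327006183))Traceback (most recent call last):
  File "<stdin>", line 18, in <module>
NameError: name 'read_state' is not defined
```

```bash
python3 - <<'E'
from h import *
S=pickle.load(open("scene0.pkl","rb"))
s=S["frame"]
def z(x,y,w,h):
    o=cv2.resize(s[y:y+h,x:x+w],None,fx=20,fy=20,interpolation=cv2.INTER_NEAREST)
    for i in range(0,h,2):cv2.putText(o,str(y+i),(0,i*20+14),0,.4,(0,255,0),1)
    for i in range(0,w,2):cv2.putText(o,str((x+i)%1000),(i*20,10),0,.35,(0,255,255),1)
    return o
cv2.imwrite("pics/q.png",np.hstack([z(238,120,19,25),z(278,189,20,25)]))
E
```

```text
(no output)
```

View pics/q.png

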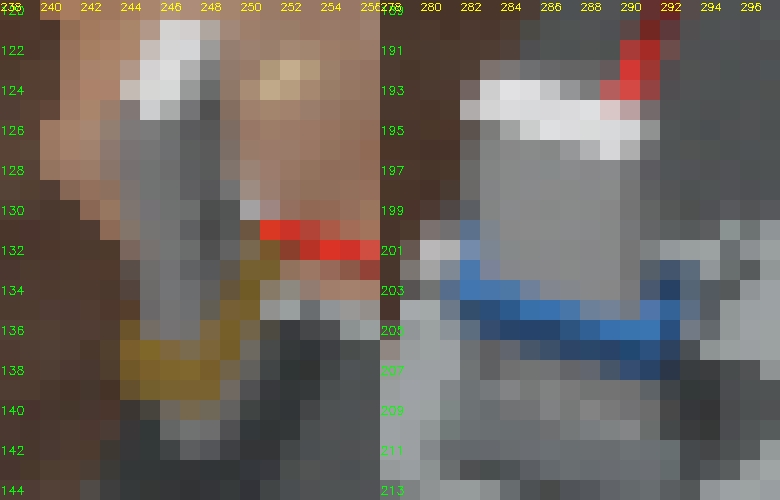

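```bash
python3 - <<'E'
from h import *
np.set_printoptions(precision=4,suppress=True)
S=pickle.load(open("scene0.pkl","rb"));T=pickle.load(open("top0.pkl","rb"))
s=S["frame"].astype(int)
for c in range(283,292):print("blue col",c,[tuple(s[r,c].tolist()) for r in range(202,210)])
for c in range(244,252):print("brass col",c,[tuple(s[r,c].tolist()) for r in range(129,142)])
e=np.array([.9083,-.4183,0]);f=np.array([.4183,.9083,0]);P=np.array([.5614,-.1284,0])
# profile: predicted edges
for cd in(.012,.018,.024):
    z=.059-cd
    print("cd",cd)
    for l in(-.012,0,.012):
        for nm,r,zz in(("topin",.194,z+.005),("facetop",.197,z+.005),("facebot",.197,z-.005)):
            print(" blue",l,nm,proj(S,P-r*f+l*e+[0,0,zz]))
    for nm,r,l,zz in(("wing top inner corner",.183,-.015,z+.005),("wing outer top",.197,-.015,z+.005),("in bot",.183,-.015,z-.005),("out bot",.197,-.015,z-.005),("farwing top in",.183,.015,z+.005),("farwing bot in",.183,.015,z-.005)):
        print(" brass",nm,proj(S,P-r*e+l*f+[0,0,zz]))
print("posttop blue",[proj(S,P-r*f+l*e+[0,0,.088]) for r in(.186,.194) for l in(-.01,.01)])
print("posttop brass",[proj(S,P-r*e+l*f+[0,0,.088]) for r in(.186,.194) for l in(-.01,.01)])
E
```

```text
blue col 283 [(152, 131, 122), (170, 118, 72), (120, 78, 42), (110, 76, 53), (97, 95, 95), (98, 96, 95), (123, 121, 118), (112, 109, 104)]
blue col 284 [(139, 135, 133), (165, 119, 77), (141, 90, 44), (105, 69, 40), (109, 101, 97), (113, 112, 112), (132, 131, 130), (115, 114, 112)]
blue col 285 [(138, 136, 135), (155, 128, 111), (169, 112, 56), (107, 67, 37), (106, 86, 72), (116, 116, 114), (120, 120, 119), (116, 115, 113)]
blue col 286 [(139, 136, 136), (143, 134, 129), (175, 113, 57), (105, 68, 38), (106, 80, 60), (116, 115, 114), (130, 130, 128), (130, 129, 128)]
blue col 287 [(137, 137, 136), (140, 136, 132), (168, 118, 72), (127, 83, 45), (103, 70, 45), (105, 101, 99), (121, 122, 121), (120, 120, 119)]
blue col 288 [(137, 136, 135), (138, 136, 134), (153, 128, 109), (148, 96, 49), (104, 70, 42), (111, 103, 98), (115, 115, 114), (131, 131, 131)]
blue col 289 [(137, 136, 135), (136, 135, 135), (150, 130, 115), (172, 112, 55), (103, 67, 40), (105, 85, 71), (116, 115, 115), (122, 121, 121)]
blue col 290 [(118, 117, 118), (124, 121, 121), (131, 121, 114), (175, 116, 57), (113, 72, 33
[... 3268 characters left out ...]
5.7498]
 blue 0 facetop [286.351  206.6692]
 blue 0 facebot [286.508 208.729]
 blue 0.012 topin [291.0831 206.9797]
 blue 0.012 facetop [290.6929 207.9022]
 blue 0.012 facebot [290.8214 209.9571]
 brass wing top inner corner [248.1017 138.8922]
 brass wing outer top [243.5811 137.7054]
 brass in bot [248.4743 141.1716]
 brass out bot [243.9802 139.988 ]
 brass farwing top in [252.0864 131.3922]
 brass farwing bot in [252.4311 133.6905]
posttop blue [array([283.3523, 191.9319]), array([290.7822, 194.0033]), array([282.2552, 194.4101]), array([289.7079, 196.4956])]
posttop brass [array([245.9462, 126.0216]), array([248.7022, 120.9659]), array([243.2922, 125.3371]), array([246.0662, 120.2918])]
```

Button spacing comes out at 127.3 mm, as expected. The tip and post-top projections also agree with the image. I put the clips about 18 mm (brass) and 13 mm (blue) below the rest height. Next I shut the gripper and move over the brass button.

>>> apply_moves([
  [[0,2.08,3.23,0,0,0,0],[0,2.08,3.23,0,0,0,0],[0,2.08,3.23,0,0,0,0],[0,2.08,3.23,0,0,0,0],[0,2.08,3.23,0,0,0,0],[0,2.08,3.23,0,0,0,0],[0,2.08,3.23,0,0,0,0],[0,2.08,3.23,0,0,0,0],[0,2.08,3.23,0,0,0,0],[0,2.08,3.23,0,0,0,0],[0,2.08,3.23,0,0,0,0],[0,2.08,3.23,0,0,0,0],[0,2.08,3.23,0,0,0,0],[0,2.08,3.23,0,0,0,0],[0,2.08,3.23,0,0,0,0],[0,2.08,3.23,0,0,0,0],[0,0,0,0,0,0,0],[0,0,0,0,0,0,0]],
])

```text
t: 1.9
tool_pos: [0.4794, -0.0901, 0.2136]
tcp_rot: [[0.972, 0.236, -0.001], [0.236, -0.972, 0.0], [-0.001, -0.0, -1.0]]
ft_force: [-0.4, -0.5, -1.1]
grip_width: 0.006
```

>>> apply_moves([
  [[0,0,-0.06,-2.5,0,0,0],[0,0,0,-2.5,0,0,0],[0,0,0,-2.5,0,0,0],[0,0,0,-2.5,0,0,0],[0,0,0,-2,0,0,0],[0,0,0,-0.8,0,0,0],[0,0,0,0,0,0,0],[0,0,0,0,0,0,0]],
])

```text
t: 2.7
tool_pos: [0.4796, -0.0919, 0.0866]
tcp_rot: [[0.972, 0.234, 0.001], [0.234, -0.972, -0.0], [0.0, 0.0, -1.0]]
ft_force: [-0.2, -0.9, 0.8]
grip_width: 0.006
```

```bash
python3 - <<'E'
from cell import *
import cv2,numpy as np
o=[]
for n,(x,y,w,h) in(("scene",(235,85,75,90)),("top",(180,185,75,90))):
    d=snapshot(n);o.append(cv2.resize(d["frame"][y:y+h,x:x+w],None,fx=5,fy=5,interpolation=cv2.INTER_CUBIC))
cv2.imwrite("pics/a1.png",np.hstack(o));s=read_state();print(s["tool_pos"],s["ft_force"])
E
```

```text
[ 0.47994292 -0.09172676  0.08686553] [ 0.0055464  -0.50415189  0.4913642 ]
```

View pics/a1.png

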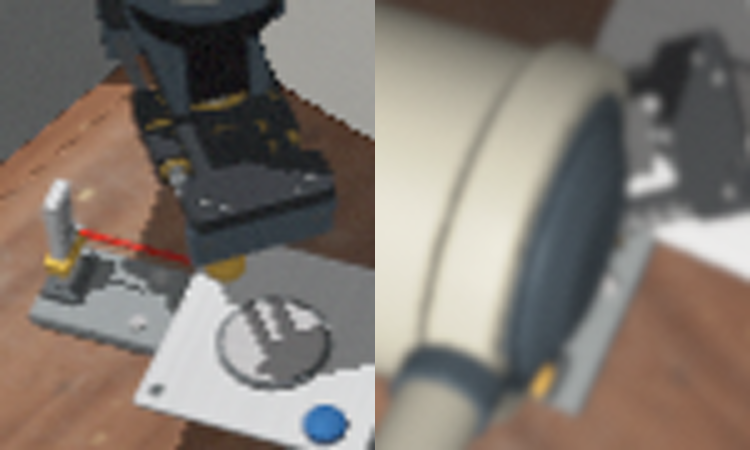

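The closed fingers are over the brass button, at crop px (225,265). The red pointer, tip near (80,233), and the brass clip, near (62,265), are both still visible. I'll step down to contact.

>>> apply_moves([
  [[0,0,0.1,-0.6,0,0,0],[0,0,0,-0.5,0,0,0],[0,0,0,-0.1,0,0,0],[0,0,0,-0.1,0,0,0],[0,0,0,0,0,0,0]],
])

```text
t: 3.3
tool_pos: [0.4794, -0.0903, 0.0728]
tcp_rot: [[0.972, 0.235, -0.0], [0.235, -0.972, 0.0], [-0.0, -0.0, -1.0]]
ft_force: [-0.3, -0.2, -0.9]
grip_width: 0.003
```

>>> apply_moves([
  [[0,0,0,-0.1,0,0,0],[0,0,0,-0.1,0,0,0],[0,0,0,-0.1,0,0,0],[0,0,0,0,0,0,0]],
])

```text
t: 3.7
tool_pos: [0.4793, -0.0903, 0.0698]
tcp_rot: [[0.972, 0.235, -0.0], [0.235, -0.972, 0.0], [-0.0, -0.0, -1.0]]
ft_force: [-2.2, 0.7, 2.7]
grip_width: 0.006
```

>>> apply_moves([
  [[0,0,0,-0.1,0,0,0],[0,0,0,-0.1,0,0,0],[0,0,0,-0.1,0,0,0],[0,0,0,0,0,0,0]],
])

```text
t: 4.1
tool_pos: [0.4792, -0.0903, 0.0668]
tcp_rot: [[0.972, 0.235, -0.0], [0.235, -0.972, 0.0], [-0.0, -0.0, -1.0]]
ft_force: [-2.4, 1.0, 4.4]
grip_width: 0.002
```

>>> apply_moves([
  [[0,0,0,-0.1,0,0,0],[0,0,0,-0.1,0,0,0],[0,0,0,-0.1,0,0,0],[0,0,0,0,0,0,0]],
])

```text
t: 4.5
tool_pos: [0.4792, -0.0903, 0.0638]
tcp_rot: [[0.972, 0.235, -0.0], [0.235, -0.972, 0.0], [-0.0, -0.0, -1.0]]
ft_force: [-3.6, 1.3, 5.4]
grip_width: 0.005
```

```bash
python3 - <<'E'
from cell import *
import cv2,numpy as np,pickle
from h import *
a=pickle.load(open("scene0.pkl","rb"))["frame"];d=snapshot("scene");pickle.dump(d,open("scene1.pkl","wb"))
z=lambda i:cv2.resize(i[116:146,238:264],None,fx=14,fy=14,interpolation=cv2.INTER_NEAREST)
cv2.imwrite("pics/a2.png",np.hstack([z(a),z(d["frame"])]));s=read_state();print(s["tool_pos"],s["ft_force"])
e=np.array([.9083,-.4183,0]);P=np.array([.5614,-.1284,0])
for sk in(0,.012,.016,.02):print(sk,proj(d,P-.178*e+[0,0,.059-sk]),proj(d,P-.12*e+[0,0,.059-sk*.12/.178]))
E
```

```text
[ 0.47916727 -0.09026096  0.06381497] [-3.42997381  2.15356008  5.72519224]
0 [251.04063315 131.11721663] [270.07734814 136.05365354]
0.012 [251.46873461 133.92297032] [270.27477039 137.93880294]
0.016 [251.61005898 134.84920253] [270.34014558 138.56305881]
0.02 [251.75070356 135.77097946] [270.40530642 139.18526797]
```

View pics/a2.png

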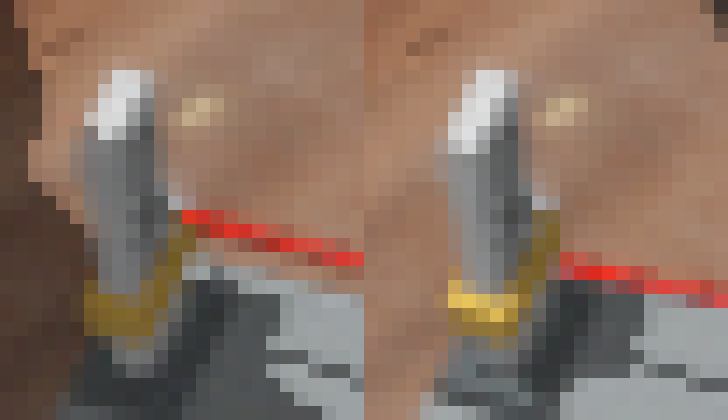

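The pointer tip has sunk to about row 134.8, roughly 16 mm, and lies at the clip's inner face (cols 250–251, rows 131–135). I'll go 1 mm deeper to the clip's middle, hold, and check.

>>> apply_moves([
  [[0,0,0,-0.05,0,0,0],[0,0,0,-0.04,0,0,0],[0,0,0,0,0,0,0],[0,0,0,0,0,0,0],[0,0,0,0,0,0,0],[0,0,0,0,0,0,0],[0,0,0,0,0,0,0],[0,0,0,0,0,0,0],[0,0,0,0,0,0,0],[0,0,0,0,0,0,0]],
])

```text
t: 5.55
tool_pos: [0.4791, -0.0903, 0.063]
tcp_rot: [[0.972, 0.235, -0.0], [0.235, -0.972, 0.0], [-0.0, -0.0, -1.0]]
ft_force: [-3.0, 2.5, 5.5]
grip_width: 0.005
```

```bash
python3 - <<'E'
from cell import *
import cv2,numpy as np,pickle
from h import *
d=snapshot("scene");t=d["frame"]
z=lambda i,x,y:cv2.resize(i[y:y+30,x:x+26],None,fx=14,fy=14,interpolation=cv2.INTER_NEAREST)
cv2.imwrite("pics/a3.png",np.hstack([z(t,238,116),z(t,278,187)]));s=read_state();print(s["tool_pos"],s["ft_force"])
for c in range(244,254):print(c,[tuple(t[r,c].tolist()) for r in range(131,142)])
E
```

```text
[ 0.4791257  -0.09024139  0.06297425] [-3.86762503  1.47249     5.17541382]
244 [(123, 132, 147), (116, 127, 150), (113, 126, 151), (108, 126, 157), (91, 129, 167), (91, 166, 203), (91, 188, 223), (63, 113, 143), (75, 112, 142), (106, 112, 126), (111, 111, 116)]
245 [(136, 137, 139), (135, 137, 142), (134, 135, 139), (132, 135, 142), (130, 137, 147), (124, 152, 171), (92, 196, 230), (57, 131, 162), (60, 113, 141), (100, 104, 107), (115, 112, 105)]
246 [(122, 120, 120), (128, 127, 127), (135, 134, 132), (138, 137, 136), (139, 138, 139), (136, 142, 145), (94, 180, 213), (67, 153, 187), (59, 119, 144), (101, 111, 116), (116, 113, 111)]
247 [(99, 98, 96), (116, 116, 114), (106, 106, 104), (119, 118, 118), (119, 118, 118), (118, 123, 127), (101, 165, 191), (84, 183, 218), (56, 117, 146), (82, 115, 131), (115, 114, 112)]
248 [(77, 75, 75), (82, 82, 80), (90, 92, 89), (96, 97, 97), (85, 94, 100), (72, 112, 133), (82, 159, 190), (58, 132, 164), (54, 106, 131), (92, 110, 119), (111, 108, 108)]
249 [(86, 87, 84), (103, 102, 101), (76, 87, 93), (55, 85, 102), (53, 97, 120), (42, 98, 123), (51, 116, 144), (74, 99, 113), (100, 106, 112), (97, 99, 99), (82, 80, 81)]
250 [(70, 101, 117), (77, 105, 122), (52, 99, 120), (40, 92, 116), (43, 95, 118), (77, 102, 116), (101, 107, 112), (92, 97, 98), (84, 82, 80), (69, 69, 65), (60, 59, 58)]
251 [(66, 102, 124), (50, 101, 124), (49, 98, 120), (99, 122, 134), (118, 123, 140), (67, 74, 78), (76, 75, 73), (68, 68, 64), (62, 61, 58), (59, 57, 54), (54, 54, 51)]
252 [(87, 109, 140), (88, 112, 145), (91, 114, 146), (101, 111, 145), (77, 80, 209), (51, 50, 62), (52, 54, 50), (59, 59, 55), (56, 55, 51), (55, 54, 52), (60, 59, 56)]
253 [(90, 110, 146), (96, 118, 154), (102, 123, 158), (101, 114, 155), (32, 40, 215), (60, 60, 77), (54, 52, 50), (53, 54, 51), (60, 58, 57), (70, 71, 69), (78, 77, 75)]
```

View pics/a3.png

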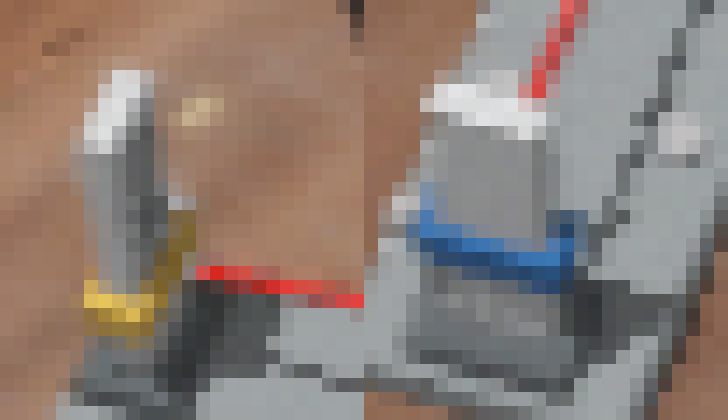

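The tip is now at about row 135. From the clip's top and side edges (row 137.5–139.7) and its far corner (row 130.7), I put its middle near 20.5 mm. At about 18 mm the pointer should already be inside the band. I'll go 0.9 mm deeper to centre it and hold again.

>>> apply_moves([
  [[0,0,0,-0.05,0,0,0],[0,0,0,-0.04,0,0,0],[0,0,0,0,0,0,0],[0,0,0,0,0,0,0],[0,0,0,0,0,0,0],[0,0,0,0,0,0,0],[0,0,0,0,0,0,0],[0,0,0,0,0,0,0],[0,0,0,0,0,0,0],[0,0,0,0,0,0,0]],
])

```text
t: 6.6
tool_pos: [0.4791, -0.0902, 0.0621]
tcp_rot: [[0.972, 0.235, -0.001], [0.235, -0.972, 0.0], [-0.001, -0.0, -1.0]]
ft_force: [-3.6, 1.6, 6.5]
grip_width: 0.001
```

```bash
python3 - <<'E'
from cell import *
import cv2,numpy as np,pickle
from h import *
d=snapshot("scene");t=d["frame"]
z=lambda i,x,y,w,h,k:cv2.resize(i[y:y+h,x:x+w],None,fx=k,fy=k,interpolation=cv2.INTER_NEAREST)
cv2.imwrite("pics/a4.png",np.hstack([z(t,238,116,26,30,14),z(t,260,120,50,60,7)]));s=read_state();print(s["tool_pos"],s["ft_force"])
E
```

```text
[ 0.47909849 -0.09023408  0.06206852] [-4.9265061   2.00995288  6.18343166]
```

View pics/a4.png

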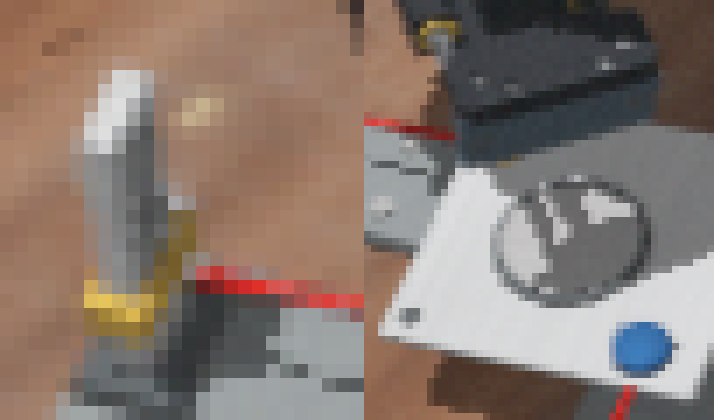

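The tip is now at about rows 135.5–136, about 19.5 mm down. The mid-point of the clip's inner face is near (250,135.2), so the pointer is well inside the band. The force is 6.3 N and the blue button hasn't moved. I'll release and move over to the blue button.

>>> apply_moves([
  [[0,0,0,0.3,0,0,0],[0,0,0,0.3,0,0,0],[0,0,0,0.4,0,0,0],[0,0,0,1,0,0,0],[0,0,0,2,0,0,0],[0,0,0,2,0,0,0],[0,0,0,0,0,0,0],[0,0,0,0,0,0,0],[0,0,0,0,0,0,0]],
])

```text
t: 7.55
tool_pos: [0.4792, -0.0903, 0.1219]
tcp_rot: [[0.972, 0.235, -0.0], [0.235, -0.972, 0.0], [-0.0, -0.0, -1.0]]
ft_force: [-0.2, -0.3, 0.3]
grip_width: 0.003
```

```bash
python3 - <<'E'
from cell import *
import cv2,numpy as np,pickle
d=snapshot("scene");t=d["frame"]
cv2.imwrite("pics/a5.png",cv2.resize(t[100:225,230:330],None,fx=4.5,fy=4.5,interpolation=cv2.INTER_CUBIC));s=read_state();print(s["t"],s["tool_pos"],s["ft_force"])
hsv=cv2.cvtColor(t,cv2.COLOR_BGR2HSV);m=cv2.inRange(hsv,(100,110,40),(125,255,255));k=np.zeros_like(m);k[110:225,235:335]=m[110:225,235:335]
q,l,st,ce=cv2.connectedComponentsWithStats(k);print([(st[i,4],ce[i]) for i in range(1,q)])
E
```

```text
7.6 [ 0.47906356 -0.0902772   0.12165129] [-0.11201487  0.41278674 -0.11868182]
[(np.int32(47), array([299.57446809, 169.17021277])), (np.int32(32), array([287.25, 204.75]))]
```

View pics/a5.png

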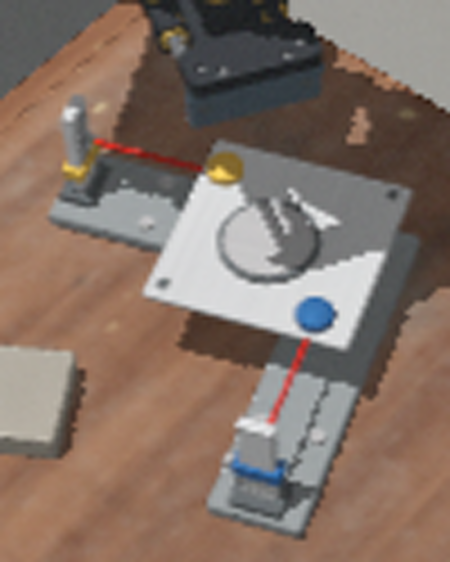

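The brass pointer is back at its rest position and the mount hasn't moved; the blue clip centroid is unchanged at (287.25,204.75). Next is the blue button.

>>> apply_moves([
  [[0,1.11,-3,0,0,0,0],[0,1.11,-3,0,0,0,0],[0,1.11,-3,0,0,0,0],[0,1.12,-2.98,0,0,0,0],[0,0,0,0,0,0,0],[0,0,0,-2,0,0,0],[0,0,0,-1.5,0,0,0],[0,0,0,-1,0,0,0],[0,0,0,0,0,0,0],[0,0,0,0,0,0,0]],
])

```text
t: 8.6
tool_pos: [0.5239, -0.2099, 0.0772]
tcp_rot: [[0.972, 0.235, -0.0], [0.235, -0.972, 0.0], [-0.0, -0.0, -1.0]]
ft_force: [0.1, -0.1, 1.0]
grip_width: 0.005
```

```bash
python3 - <<'E'
from cell import *
import cv2,numpy as np,pickle
d=snapshot("scene");t=d["frame"]
cv2.imwrite("pics/b1.png",cv2.resize(t[100:225,230:330],None,fx=4.5,fy=4.5,interpolation=cv2.INTER_CUBIC));s=read_state();print(s["t"],s["tool_pos"],s["ft_force"])
E
```

```text
8.65 [ 0.52418042 -0.21010291  0.07757175] [ 0.17250166  0.04584434 -0.9386467 ]
```

View pics/b1.png

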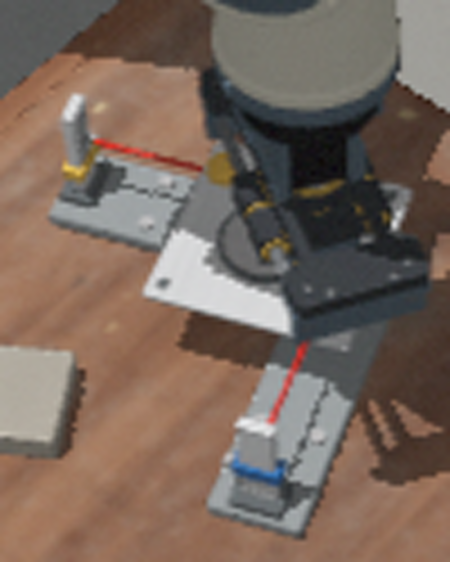

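The fingers are over the blue button, with the pointer and blue clip in view. I'll step down to contact.

>>> apply_moves([
  [[0,0,0,-0.2,0,0,0],[0,0,0,-0.1,0,0,0],[0,0,0,-0.1,0,0,0],[0,0,0,-0.1,0,0,0],[0,0,0,-0.1,0,0,0],[0,0,0,0,0,0,0]],
])

```text
t: 9.25
tool_pos: [0.524, -0.2103, 0.0711]
tcp_rot: [[0.972, 0.235, 0.0], [0.235, -0.972, -0.0], [0.0, 0.0, -1.0]]
ft_force: [0.1, -1.6, 1.4]
grip_width: 0.007
```

>>> apply_moves([
  [[0,0,0,-0.1,0,0,0],[0,0,0,-0.1,0,0,0],[0,0,0,-0.1,0,0,0],[0,0,0,-0.1,0,0,0],[0,0,0,0,0,0,0]],
])

```text
t: 9.75
tool_pos: [0.5239, -0.2102, 0.067]
tcp_rot: [[0.972, 0.235, 0.0], [0.235, -0.972, -0.0], [-0.0, 0.0, -1.0]]
ft_force: [-1.4, -2.4, 3.4]
grip_width: 0.004
```

```bash
python3 - <<'E'
from cell import *
import cv2,numpy as np,pickle
from h import *
d=snapshot("scene");t=d["frame"];pickle.dump(d,open("sb.pkl","wb"))
z=lambda i,x,y,w,h,k:cv2.resize(i[y:y+h,x:x+w],None,fx=k,fy=k,interpolation=cv2.INTER_NEAREST)
cv2.imwrite("pics/b2.png",np.hstack([z(t,276,172,30,40,12),z(t,238,116,30,40,12)]));s=read_state();print(s["tool_pos"],s["ft_force"])
e=np.array([.9083,-.4183,0]);f=np.array([.4183,.9083,0]);P=np.array([.5614,-.1284,0])
for sk in(0,.01,.013,.016):print(sk,[proj(d,P-r*f+[0,0,.059-sk*r/.178]) for r in(.13,.15,.17)])
for r in range(178,196):print(r,[c for c in range(284,304) if t[r,c,2]>1.6*t[r,c,1] and t[r,c,2]>90])
E
```

```text
[ 0.52394307 -0.21022091  0.06709768] [-0.88654248 -2.3577677   4.75144938]
0 [array([294.75405597, 182.54313003]), array([292.2058466 , 188.43602273]), array([289.61476387, 194.42806276])]
0.01 [array([294.82713154, 184.1422562 ]), array([292.30491902, 190.26246581]), array([289.74429356, 196.47588535])]
0.013 [array([294.8489186 , 184.61902633]), array([292.33442705, 190.80645903]), array([289.78283348, 197.085189  ])]
0.016 [array([294.87064354, 185.09443715]), array([292.36383731, 191.34864999]), array([289.82122766, 197.69218853])]
178 []
179 [296, 297]
180 [296, 297]
181 [295, 296]
182 [295, 296]
183 [295]
184 [294, 295]
185 [294]
186 [293, 294]
187 [293]
188 [292, 293]
189 [292, 293]
190 [292]
191 [291, 292]
192 [291]
193 [290, 291]
194 []
195 []
```

View pics/b2.png

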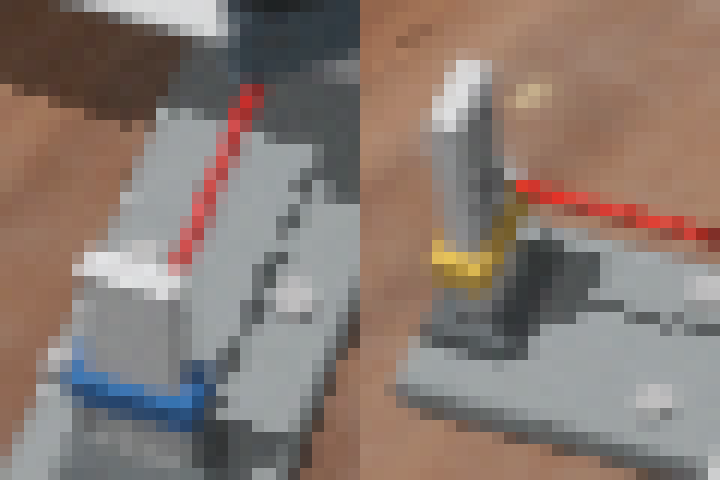

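The pointer runs nearly along the line of sight in this view, so I use the tool height instead: z of 67.0 mm gives a sink of about 9.7 mm. The brass pointer is still at rest. Another 2 mm brings the blue pointer to about 13.7 mm, well inside the band, and I'll hold there.

>>> apply_moves([
  [[0,0,0,-0.1,0,0,0],[0,0,0,-0.1,0,0,0],[0,0,0,0,0,0,0],[0,0,0,0,0,0,0],[0,0,0,0,0,0,0],[0,0,0,0,0,0,0],[0,0,0,0,0,0,0],[0,0,0,0,0,0,0],[0,0,0,0,0,0,0],[0,0,0,0,0,0,0],[0,0,0,0,0,0,0]],
])

```text
t: 10.9
tool_pos: [0.524, -0.2102, 0.0651]
tcp_rot: [[0.972, 0.235, 0.0], [0.235, -0.972, -0.0], [0.0, 0.0, -1.0]]
ft_force: [-1.7, -3.4, 5.4]
grip_width: 0.006
```

```bash
python3 - <<'E'
from cell import *
import cv2,numpy as np
z=lambda i,x,y,w,h,k:cv2.resize(i[y:y+h,x:x+w],None,fx=k,fy=k,interpolation=cv2.INTER_CUBIC)
o=[]
t=snapshot("scene")["frame"];p=snapshot("top")["frame"]
cv2.imwrite("pics/b3.png",np.hstack([z(t,276,172,30,40,12),z(p,296,196,30,40,12)]));s=read_state();print(s["tool_pos"],s["ft_force"])
for c in(284,286,288,290):print(c,[tuple(t[r,c].tolist()) for r in range(202,209)])
E
```

```text
[ 0.52396668 -0.21019656  0.06515545] [-1.03376607 -4.28657409  5.12781436]
284 [(141, 135, 134), (165, 120, 77), (143, 92, 46), (107, 71, 41), (110, 103, 99), (116, 116, 114), (134, 133, 132)]
286 [(140, 137, 137), (145, 135, 131), (177, 117, 59), (105, 66, 34), (109, 84, 64), (116, 117, 115), (132, 131, 131)]
288 [(138, 136, 136), (139, 137, 135), (154, 127, 108), (150, 99, 51), (107, 71, 43), (112, 103, 97), (117, 117, 117)]
290 [(122, 121, 122), (123, 122, 121), (137, 126, 119), (177, 117, 56), (119, 77, 45), (112, 77, 53), (117, 115, 116)]
```

View pics/b3.png

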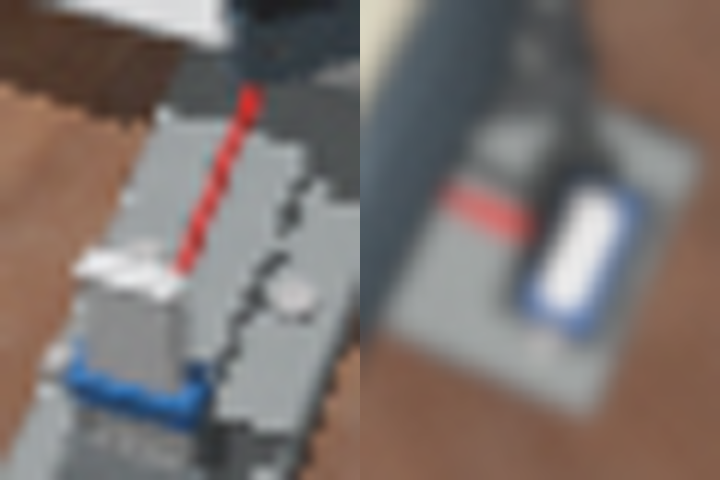

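The blue pointer is about 13.5 mm down at 5.3 N, and I measured the clip's middle at 12–14 mm. As insurance against measurement bias I'll add a second hold 1.2 mm deeper. At about 16 mm that is still inside the band for any clip setting from 12 to 21 mm, and clear of the fail limit. Then I release.

>>> apply_moves([
  [[0,0,0,-0.06,0,0,0],[0,0,0,-0.06,0,0,0],[0,0,0,0,0,0,0],[0,0,0,0,0,0,0],[0,0,0,0,0,0,0],[0,0,0,0,0,0,0],[0,0,0,0,0,0,0],[0,0,0,0,0,0,0],[0,0,0,0,0,0,0],[0,0,0,0,0,0,0]],
])

```text
t: 12.0
tool_pos: [0.524, -0.2102, 0.064]
tcp_rot: [[0.972, 0.235, 0.0], [0.235, -0.972, -0.0], [0.0, 0.0, -1.0]]
ft_force: [-1.6, -3.1, 5.5]
grip_width: 0.009
```

>>> apply_moves([
  [[0,0,0,0.3,0,0,0],[0,0,0,0.3,0,0,0],[0,0,0,0.4,0,0,0],[0,0,0,1,0,0,0],[0,0,0,2,0,0,0],[0,0,0,3,0,0,0],[0,0,0,3,0,0,0],[0,0,0,0,0,0,0],[0,0,0,0,0,0,0],[0,0,0,0,0,0,0],[0,0,0,0,0,0,0]],
])

```text
t: 13.1
tool_pos: [0.5234, -0.2098, 0.1631]
tcp_rot: [[0.972, 0.235, -0.002], [0.235, -0.972, 0.001], [-0.001, -0.001, -1.0]]
ft_force: [-0.5, -0.1, -0.0]
grip_width: 0.004
```

```bash
python3 - <<'E'
from cell import *
import cv2,numpy as np
d=snapshot("scene");t=d["frame"]
cv2.imwrite("pics/c1.png",cv2.resize(t[90:240,220:400],None,fx=4,fy=4,interpolation=cv2.INTER_CUBIC));s=read_state();print(s["t"],s["tool_pos"],s["ft_force"],abs(s["dq"]).max())
hsv=cv2.cvtColor(t,cv2.COLOR_BGR2HSV);m=cv2.inRange(hsv,(100,110,40),(125,255,255));k=np.zeros_like(m);k[110:225,235:335]=m[110:225,235:335]
q,l,st,ce=cv2.connectedComponentsWithStats(k);print([(st[i,4],ce[i]) for i in range(1,q)])
E
```

```text
13.15 [ 0.52345564 -0.20991296  0.16310796] [ 0.44028893 -0.27657757  0.41136185] 0.001971928690979878
[(np.int32(47), array([299.57446809, 169.17021277])), (np.int32(31), array([287.29032258, 204.70967742]))]
```

View pics/c1.png

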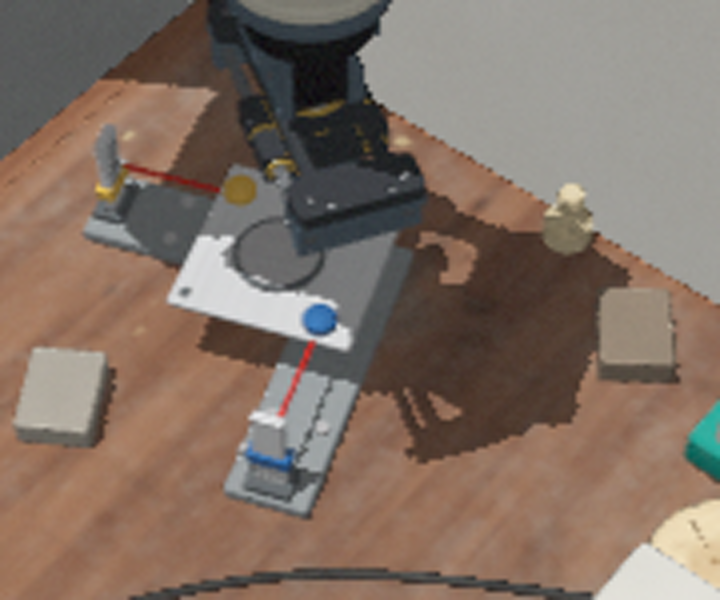

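Both pointers are back at rest. The blue button centroid (299.6,169.2) and clip centroid (287.3,204.7) are unchanged, and the arm is clear. I'm handing in.

```bash
python3 -c "
from cell import *
print(finish_job())"
```

```text
the job is handed in; nothing more can be done
None
```

I pressed the brass button, held it and released it, then did the same with the blue one, and handed the job in at about 13 s. It returned no verdict.

- **Brass:** I held it for about 0.8 s at about 18 mm of pointer sink, then for another 0.8 s at about 19.5 mm (about 6.3 N). Different edges of the clip put its middle between 16 and 21 mm, so those readings disagreed by a few millimetres. Both holds lie within the ±5 mm band for nearly all of that range.
- **Blue:** I held it for about 0.9 s at about 13.5 mm of sink, then for 0.8 s at about 15.7 mm (about 5.5 N). I measured the clip's middle at 12–14 mm. The scale post hid this tip, so its depth comes from the tool height rather than from seeing it against the band.
- **Last checks:** In the final picture both pointers were back at rest, and the blue button and clip were within 0.1 px of where they were before the blue press. The mount, the clips and the nearby blocks and wooden part looked undisturbed. I did not recheck the pen blank and pencil, but the arm stayed high and away from them. The arm was still and clear, with force readings within noise (about 0.5 N).

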